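# Pin the drilling jig with its guide rod

### The arm

A 6-joint arm with a two-finger parallel gripper is mounted at the origin on the work surface. World frame = base frame: x ahead of the robot, y to its left, z up, the work surface at z = 0. Lengths are in m, angles in rad, forces in N, time in s.
With the tool pointing down it reaches from about 0.4 to 0.925 m from the base axis. Payload 3.4 kg.
Tool frame: the origin (TCP) lies on the centre line of the jaws, within the pads' length; the fingertips stand 14 mm ahead of it and the grasp point (between the pads) lies 5 mm behind it; z points along the fingers, y is the direction in which the jaws open and shut (so a half turn about z gives the same grasp; the last joint's range is limited). The gripper opens to 85 mm and grips with 20 to 120 N. Pads are 22 mm wide; open, the fingers measure 114 mm over their backs; the gripper's body (76 mm by 85 mm) begins 54 mm behind the grasp point. The pads swing forward as they close: fully open they stand 13 mm farther back than shut.
Start: joints at [1.038, 0.307, 1.506, -0, 1.328, -0.073], TCP at [0.255, 0.516, 0.245] pointing down, gripper open.
Joint ranges: [-3.12, 3.12], [-1.05, 2.28], [0.14, 2.33], [-1.42, 4.57], [0.1, 2.73], [-2.68, 2.68]. Speed limits (rad/s): [2.57, 2.57, 3.14, 3.14, 3.14, 3.14].

### API

Orientations are given as a 3x3 rotation matrix whose columns are the frame's x, y, z axes.
In Python, from bench import ctrl, eyes gives the robot as it stands.
- The arm moves only by the tool servo_tool, never from a script. Its argument "commands" is a list that holds one entry, the list of rows, each a list of 7 numbers: the turn, a rotation vector about the tool's x, y, z in units of 6 degrees (1.0 is 6 degrees), then the shift along the tool's x, y, z in units of 30 mm (1.0 is 30 mm), then the finger opening in mm, from 0 to 85.4. In form: [[[wx, wy, wz, dx, dy, dz, hand], ...]]. A call has 1 to 10 rows; each row is the pose to reach, as a shift and turn from the pose commanded when the call began, along the tool's axes at that moment; what a row does not reach only later rows make up. A row lasts 1/12 s, in which the tool goes at most 41.7 mm and 7.16 degrees, less where a joint would pass 70% of its speed; a pose out of reach is approached as far as the arm can. A call with a gripper value outside its range is refused whole. The fingers move at their own pace and stop on an object; the grip force is fixed at half the most. Time passes only in rows, so rows that repeat a pose let the fingers close. It gives the time, the measured TCP pose, the force and the opening at its end, in the units of the state.
- ctrl.get_obs(): the state, without advancing time (a new reading comes with each control period).
- eyes.get_image(name): name is "side" or "top"; returns a dict with "img" (420x560x3 uint8, red, green, blue), "K" (3x3 intrinsics, pixels), "dist" ([k1, k2, p1, p2, k3] as OpenCV has them; the pictures are not rectified), "T" (4x4, takes a point from camera to world coordinates). Camera axes: x right, y down, z forward; pixel columns grow to the right and rows downward; lengths in m; the calibration is good to about 2 mm. A picture is of the moment at which its call begins. There is no depth.
- ctrl.finish_job(): hands the job in, once; it reports no verdict.
The state is a dict: "time_s": time; "joint_positions": joint angles; "joint_velocities": joint speeds; "tau": joint torques, N m; "eef_pos": TCP position; "orientation": TCP orientation; "wrist_force": force on the tool from outside, world axes, zero at the start; "ft_torque": the same for the moment, N m; "grip_width": finger opening in m.
Only numpy, scipy, OpenCV 4.12 (cv2) and the standard library are available. Lean on these libraries where they do the work, as an engineer would, in place of code of your own. Each camera call takes 0.05 s, during which the arm holds its last target.

### The job

Slide the drilling jig's carriage fully home, its tongue in the keeper, so that its bushing lines up with the bushing below; then take the guide rod (the tallest tool in the rack, with the straight round handle) and thread it down through both bushings. Finish while still holding the rod there by its handle, upright, its foot showing beneath the lower bushing but clear of the baseboard, with the carriage still home, and leave all the other tools and things where they are.

Things in the scene. Friction and masses are not known exactly. Their poses are not given: they have to be found in the camera images.
- jig: Drilling jig fixed to the bench: plywood baseboard 120 x 280 mm (x, y), 18 mm thick; dark end blocks across both ends, 125 mm high; two steel rails along y, 108 mm up. Origin: centre of its underside; z up; +y points to the keeper (the slotted end block with a steel plate on top). Under the lower bushing is a free gap, 18 to 44 mm above the bench.
- lower_bush (a point): Centre of the mouth of the lower bushing, on the top of a wooden bridge that spans the baseboard, 60 mm above the bench. The bore is vertical, 13 mm in diameter and 16 mm deep (from 60 down to 44 mm). Fixed in the jig, at x = 0, y = +50 mm of the jig's frame, with the same axes as the jig.
- upper_bush (a point): Centre of the mouth of the upper bushing, on the carriage's top face, 116 mm above the bench. The bore is vertical, 13 mm in diameter and 16 mm deep (from 116 down to 100 mm). It moves with the carriage; with the carriage home it is straight above the lower bushing.
- carriage (a joint): Sliding carriage of the jig (wood and aluminium, a flat tongue in front). Value in m: 0 is drawn right back, 0.060 is fully home against its stop with the tongue in the keeper; it grows as the carriage moves to the jig's +y. About 3 N of friction; it stays where it is left.
- carriage_post (a point): The upright round steel post on the carriage by which it is moved: 20 mm in diameter, 36 mm tall, from 116 to 152 mm above the bench, 56 mm behind the upper bushing (to the jig's -y). This point is on its axis, 137 mm above the bench.
- guide_rod: Guide rod, loose, standing upright in the rack, the tallest of the three tools there: steel shank 10 mm in diameter and 125 mm long, its foot tapering over the last 8 mm to a 6 mm flat, then a straight round wooden handle 26 mm in diameter and 46 mm long; about 0.1 kg. Origin: centre of its foot; z along the rod towards the handle. In the rack the foot stands 15 mm above the bench.
- rod_grip (a point): Middle of the guide rod's handle, on its axis, 148 mm above its foot (163 mm above the bench while in the rack).
- rack: Dark wooden tool rack, a block 55 x 220 x 60 mm (x, y, z) that does not move, with three upright holes of 13 mm, 45 mm deep, in a row along its y at -75, 0 and +75 mm. The guide rod may stand in any of them. Origin: centre of its underside.
- ball_awl: Tool in the rack with a ball handle of 34 mm; its top is 130 mm above the bench. Origin: its foot. Leave it.
- square_punch: Tool in the rack with a square handle 22 mm wide; its top is 135 mm above the bench. Origin: its foot. Leave it.
- tin_cup: Steel cup, 66 mm in diameter, 85 mm high, standing on the bench between jig and rack. Origin: centre of its underside. Leave it.
- offcut: Wooden offcut 60 x 40 x 30 mm on the bench between jig and rack. Origin: centre of its underside. Leave it.
- screwdriver: Screwdriver lying on the bench beyond the jig and the rack. Leave it.
- mallet: Hammer lying on the bench at the robot's left. Leave it.
- glue: White glue bottle, 48 mm in diameter, 130 mm high, at the robot's right. Origin: centre of its underside. Leave it.

How it is judged:
By the outcome, as a careful person would: the job done as asked, in the order asked, and still so for the second after the job is handed in, while the arm keeps its last pose, push and grip.
It also fails if it takes over 59 s, if anything falls off the work surface, if the arm or the gripper's body presses on something with over 40 N, if the wrist force passes 120 N, or if a joint passes its speed limit or range.

## Working session

There is one attempt and no reset: what is moved stays moved. The work goes in short steps, Python scripts to look and compute and a tool call to move; the robot and the scene stay as the last step left them, time stands still between calls to the robot, and variables do not carry over. Pictures are saved under pics/ and viewed, and the job is handed in when it is done.

Besides the shell and the picture viewer there is one more tool, called as name([rows], argument=value, ...), one row to a line, values as JSON. servo_tool: Moves the arm, as the interface text tells. Its arguments: {"type":"object","properties":{"commands":{"type":"array"}},"required":["commands"]}

```bash
ls; mkdir -p pics; python3 - <<'E'
from bench import ctrl, eyes
import cv2
o=ctrl.get_obs()
print(o['time_s'],o['eef_pos'],o['orientation'],o['grip_width'],o['wrist_force'])
import pickle
for n in ("side","top"):
    d=eyes.get_image(n); pickle.dump(d,open(f'pics/{n}0.pkl','wb'))
    cv2.imwrite(f'pics/{n}0.png',d['img'][:,:,::-1]); print(n,d['K'],d['dist'],d['T'])
E
```

```text
pics
0.0 [0.25434183 0.51495037 0.24439794] [[-8.96583525e-01  4.42873491e-01 -1.02650397e-03]
 [ 4.42874660e-01  8.96581792e-01 -1.76814183e-03]
 [ 1.37281620e-04 -2.03989943e-03 -9.99997910e-01]] 0.0851671594726548 [0.08723592 0.02992708 0.17054517]
side [[481.90070919   0.         283.09777083]
 [  0.         481.90070919 206.49655455]
 [  0.           0.           1.        ]] [-0.07138276  0.          0.          0.          0.        ] [[ 0.99410388 -0.0698276   0.08295529  0.42534612]
 [-0.10807607 -0.70000609  0.7059115  -1.21740091]
 [ 0.0087771  -0.71071484 -0.70342546  1.3359278 ]
 [ 0.          0.          0.          1.        ]]
top [[517.24546455   0.         282.07538269]
 [  0.         517.24546455 208.66468112]
 [  0.           0.           1.        ]] [-0.09740669  0.          0.          0.          0.        ] [[-0.02021833 -0.99627326  0.08384999  0.45931755]
 [-0.99968542  0.01889989 -0.01648784  0.01908654]
 [ 0.01484164 -0.08415697 -0.99634197  1.63957673]
 [ 0.          0.          0.          1.        ]]
```

View pics/side0.png

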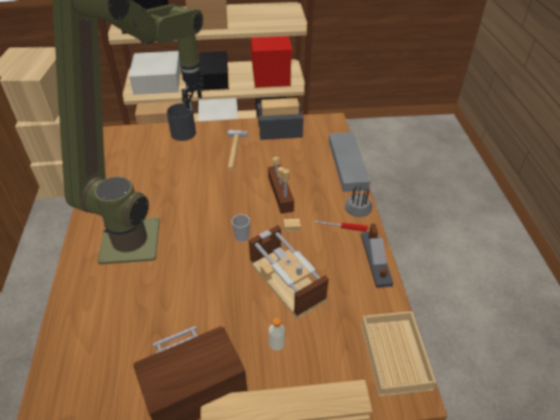

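View pics/top0.png

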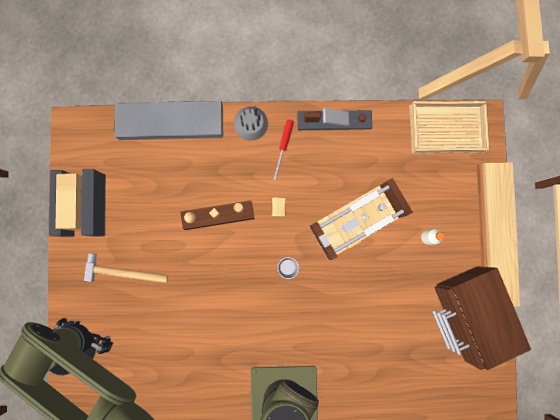

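```bash
python3 - <<'E'
import cv2
s=cv2.imread('pics/side0.png');t=cv2.imread('pics/top0.png')
cv2.imwrite('pics/c1.png',cv2.resize(t[170:270,300:420],None,fx=6,fy=6,interpolation=cv2.INTER_CUBIC))
cv2.imwrite('pics/c2.png',cv2.resize(t[180:240,170:300],None,fx=6,fy=6,interpolation=cv2.INTER_CUBIC))
cv2.imwrite('pics/c3.png',cv2.resize(s[220:315,240:340],None,fx=6,fy=6,interpolation=cv2.INTER_CUBIC))
cv2.imwrite('pics/c4.png',cv2.resize(s[145:245,220:320],None,fx=6,fy=6,interpolation=cv2.INTER_CUBIC))
E
```

```text
(no output)
```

View pics/c1.png

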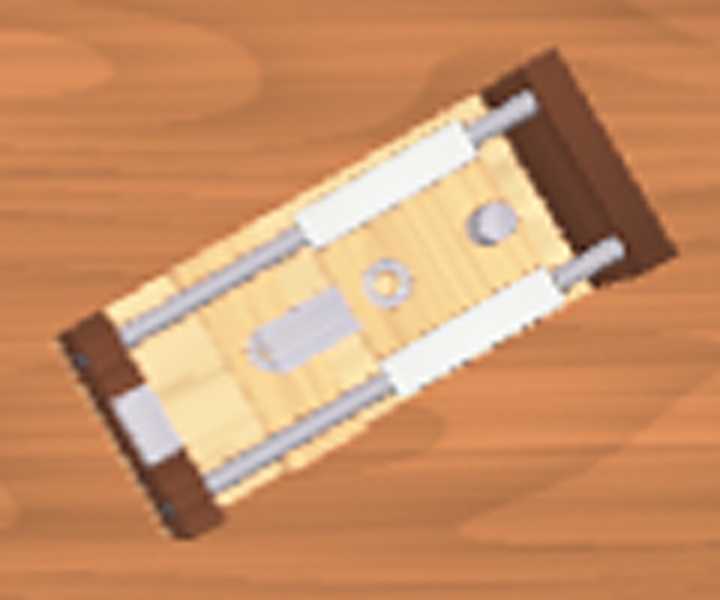

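View pics/c2.png

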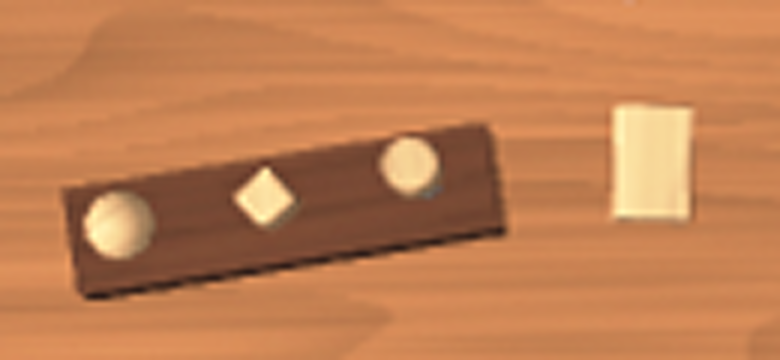

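View pics/c3.png

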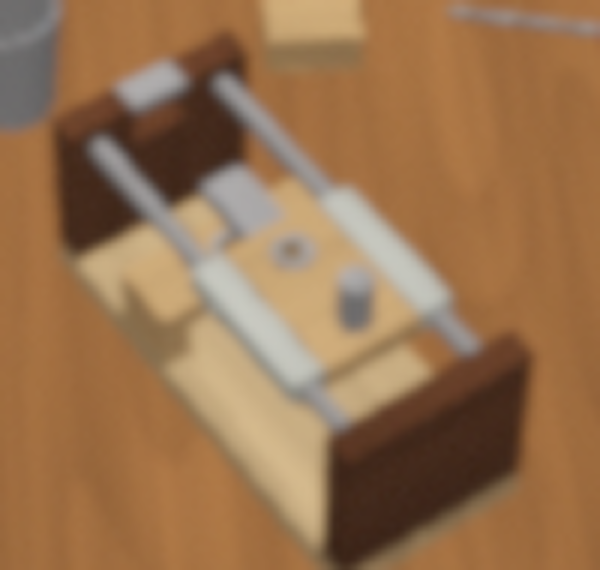

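View pics/c4.png

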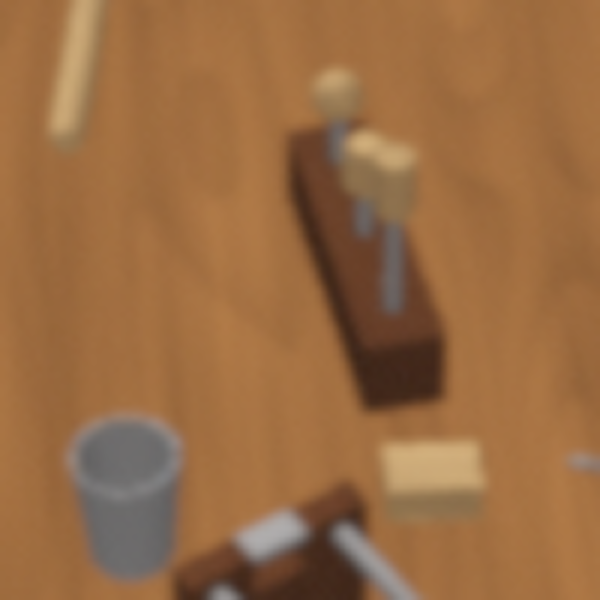

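```bash
cat > h.py <<'E'
import numpy as np, cv2, pickle
from bench import ctrl, eyes
def load(n): return pickle.load(open(f'pics/{n}.pkl','rb'))
def snap(n,tag):
    d=eyes.get_image(n); pickle.dump(d,open(f'pics/{n}{tag}.pkl','wb')); return d
def ray(d,px):
    u=cv2.undistortPoints(np.array(px,float).reshape(-1,1,2),d['K'],np.array(d['dist']))[:,0]
    v=np.c_[u,np.ones(len(u))]@d['T'][:3,:3].T
    return d['T'][:3,3],v
def plane(d,px,z):
    o,v=ray(d,px); return o+v*((z-o[2])/v[:,2])[:,None]
def tri(d1,p1,d2,p2):
    o1,v1=ray(d1,[p1]);o2,v2=ray(d2,[p2]);a=v1[0]/np.linalg.norm(v1);b=v2[0]/np.linalg.norm(v2)
    s=np.linalg.lstsq(np.c_[a,-b],o2-o1,rcond=None)[0]
    A=o1+s[0]*a;B=o2+s[1]*b; return (A+B)/2,np.linalg.norm(A-B)
def proj(d,P):
    T=np.linalg.inv(d['T']);r=cv2.Rodrigues(T[:3,:3])[0]
    return cv2.projectPoints(np.array(P,float).reshape(-1,1,3),r,T[:3,3],d['K'],np.array(d['dist']))[0][:,0]
def crop(d,x0,y0,x1,y1,f,name):
    cv2.imwrite(f'pics/{name}.png',cv2.resize(d['img'][y0:y1,x0:x1,::-1],None,fx=f,fy=f,interpolation=cv2.INTER_CUBIC))
E
python3 - <<'E'
from h import *
t=load('top0');s=load('side0')
f=lambda x,y,x0,y0:((x+.5)/6-.5+x0,(y+.5)/6-.5+y0)
img=t['img'].astype(int)
# dark end blocks and rack
hsv=cv2.cvtColor(t['img'],cv2.COLOR_RGB2HSV)
dark=((hsv[...,2]<140)&(img[...,0]>img[...,2]+15)).astype(np.uint8)
n,l,st,c=cv2.connectedComponentsWithStats(dark)
for i in range(1,n):
    if st[i,4]>60 and 150<c[i,0]<430 and 150<c[i,1]<290: print(i,st[i],c[i],cv2.minAreaRect(np.argwhere(l==i)[:,::-1].astype(np.float32)))
# light wooden handles in rack
lt=((hsv[...,2]>190)&(hsv[...,1]<130)).astype(np.uint8)
n,l,st,c=cv2.connectedComponentsWithStats(lt)
for i in range(1,n):
    if st[i,4]>12 and 170<c[i,0]<430 and 150<c[i,1]<290:print(i,st[i],c[i])
print('rodtop',plane(t,[f(410,163,170,180)],.186))
print('ball',plane(t,[f(119,225,170,180)],.113),'sq',plane(t,[f(264,198,170,180)],.135))
print('ring',plane(t,[f(387,284,300,170)],.116),'post',plane(t,[f(496,220,300,170)],.152))
print('keeper plate', plane(t,[f(147,424,300,170)],.125))
print('lower ring edge',plane(t,[f(262,348,300,170)],.06))
C=[f(x,y,300,170) for x,y in [(555,48),(678,252),(58,340),(182,540)]]
print('corners',plane(t,C,.125))
print('tri ring',tri(t,f(387,284,300,170),s,f(293,249,240,220)),'post',tri(t,f(496,220,300,170),s,f(356,278,240,220)))
print('tri rod',tri(t,f(410,163,170,180),s,f(397,155,220,145)))
E
```

```text
148 [380 178  33  40 525] [396.19047619 197.84952381] ((395.8676452636719, 198.2794189453125), (40.13066864013672, 14.57737922668457), 59.03623962402344)
156 [ 181  201   74   29 1129] [218.255093   215.62976085] ((217.02999877929688, 215.07553100585938), (19.16478729248047, 72.07511901855469), 80.86982727050781)
161 [310 222  27  38 267] [322.59925094 241.19850187] ((322.92645263671875, 241.04412841796875), (40.13066864013672, 9.432422637939453), 59.03623962402344)
23 [273 149  10  31  61] [277.36065574 165.21311475]
30 [ 317  186   86   68 2717] [357.27824807 219.72837689]
31 [272 197  14  20 253] [278.00790514 206.61660079]
32 [234 203   9   9  63] [237.71428571 207.        ]
33 [209 208  10   9  56] [213.35714286 212.375     ]
34 [184 212   9  11  73] [188.06849315 217.31506849]
36 [421 229  19  16 214] [429.39719626 237.44859813]
42 [280 257  10   4  13] [284. 258.]
43 [292 258   8  10  20] [296.05 262.35]
45 [281 260  15  15 169] [287.57988166 266.80473373]
50 [285 271  14   8  18] [292.72222222 275.66666667]
rodtop [[0.58942672 0.11943492 0.186     ]]
ball [[0.56799339 0.26854498 0.113     ]] sq [[0.57826056 0.19419089 0.135     ]]
ring [[ 0.5583595 -0.2489102  0.116    ]] post [[ 0.58602769 -0.29683582  0.152     ]]
keeper plate [[ 0.49158119 -0.1271862   0.125     ]]
lower ring edge [[ 0.5305031 -0.1933973  0.06     ]]
corners [[ 0.67343056 -0.3354102   0.125     ]
 [ 0.57074555 -0.39302982  0.125     ]
 [ 0.53350197 -0.08465239  0.125     ]
 [ 0.43474999 -0.14282678  0.125     ]]
tri ring (array([ 0.55836347, -0.24807906,  0.12083085]), np.float64(0.0006353417188544303)) post (array([ 0.58561562, -0.29649754,  0.15349859]), np.float64(0.000567540625170795))
tri rod (array([0.58985037, 0.11918993, 0.18910688]), np.float64(0.001399630165155681))
```

```bash
cat >> h.py <<'E'
from scipy.spatial.transform import Rotation as Ro
def goto(p,yawdeg):
    """yaw of tool y axis in world"""
    o=ctrl.get_obs();R=np.array(o['orientation']);a=np.radians(yawdeg)
    y=np.array([np.cos(a),np.sin(a),0]);z=np.array([0,0,-1.]);x=np.cross(y,z)
    Rt=np.c_[x,y,z];w=Ro.from_matrix(R.T@Rt).as_rotvec()
    d=R.T@(np.array(p)-np.array(o['eef_pos']))
    print('t %.2f'%o['time_s'],'pos',np.round(o['eef_pos'],4),'tilt',np.round(R[:2,2],4),'yaw %.2f'%np.degrees(np.arctan2(R[1,1],R[0,1])),'F',np.round(o['wrist_force'],1),'g %.4f'%o['grip_width'])
    print('units w',np.round(np.degrees(w)/6,3),'d',np.round(d/.03,3))
E
python3 - <<'E'
from h import *
for k in range(3): goto([0.586,-0.2966,0.245],-60.7)
E
```

```text
t 0.10 pos [0.2544 0.515  0.2445] tilt [-0.0009 -0.0016] yaw 63.72 F [-0.4 -0.1 -0.4] g 0.0851
units w [-1.1000e-02  1.9000e-02  2.0736e+01] d [-2.1891e+01 -1.9362e+01  1.6000e-02]
t 0.10 pos [0.2544 0.515  0.2445] tilt [-0.0009 -0.0016] yaw 63.72 F [-0.4 -0.1 -0.4] g 0.0851
units w [-1.1000e-02  1.9000e-02  2.0736e+01] d [-2.1891e+01 -1.9362e+01  1.6000e-02]
t 0.10 pos [0.2544 0.515  0.2445] tilt [-0.0009 -0.0016] yaw 63.72 F [-0.4 -0.1 -0.4] g 0.0851
units w [-1.1000e-02  1.9000e-02  2.0736e+01] d [-2.1891e+01 -1.9362e+01  1.6000e-02]
```

servo_tool([
  [[0,0,0.7,-0.78,-0.69,0,60],[0,0,1.5,-1.56,-1.38,0,40],[0,0,2.2,-2.34,-2.07,0,40],[0,0,2.9,-3.12,-2.76,0,40],[0,0,3.7,-3.9,-3.45,0,40],[0,0,4.4,-4.68,-4.14,0,40],[0,0,5.2,-5.46,-4.83,0,40],[0,0,5.9,-6.24,-5.52,0,40],[0,0,6.7,-7.02,-6.21,0,40],[0,0,7.4,-7.8,-6.9,0,40]],
])

```text
time_s: 0.93
eef_pos: [0.3727, 0.2247, 0.245]
orientation: [[-0.327, 0.945, -0.001], [0.945, 0.327, -0.0], [-0.0, -0.001, -1.0]]
wrist_force: [1.7, 0.4, 0.5]
grip_width: 0.0398
```

```bash
python3 - <<'E'
from h import *
goto([0.586,-0.2966,0.245],-60.7)
E
```

```text
t 0.93 pos [0.3727 0.2247 0.245 ] tilt [-0.0005 -0.0003] yaw 19.10 F [1.7 0.4 0.5] g 0.0398
units w [-4.0000e-03  5.0000e-03  1.3299e+01] d [-1.8747e+01  1.0320e+00  2.0000e-03]
```

servo_tool([
  [[0,0,0.74,-1.04,0.06,0,40],[0,0,1.48,-2.08,0.12,0,40],[0,0,2.22,-3.12,0.17,0,40],[0,0,2.96,-4.16,0.23,0,40],[0,0,3.7,-5.2,0.29,0,40],[0,0,4.43,-6.24,0.34,0,40],[0,0,5.17,-7.28,0.4,0,40],[0,0,5.91,-8.32,0.46,0,40],[0,0,6.65,-9.36,0.52,0,40],[0,0,7.39,-10.4,0.57,0,40]],
])

```text
time_s: 1.77
eef_pos: [0.4921, -0.064, 0.245]
orientation: [[0.427, 0.904, -0.001], [0.904, -0.427, 0.0], [-0.0, -0.001, -1.0]]
wrist_force: [-0.0, 0.3, 0.6]
grip_width: 0.0399
```

```bash
python3 - <<'E'
from h import *
goto([0.586,-0.2966,0.245],-60.7)
E
```

```text
t 1.77 pos [ 0.4921 -0.064   0.245 ] tilt [-0.0007  0.0003] yaw -25.27 F [-0.   0.3  0.6] g 0.0399
units w [-7.000e-03  3.000e-03  5.906e+00] d [-5.677e+00  6.139e+00 -6.000e-03]
```

servo_tool([
  [[0,0,0.7,-0.7,0.77,0,40],[0,0,1.4,-1.4,1.54,0,40],[0,0,2.2,-2.13,2.3,0,40],[0,0,2.95,-2.84,3.07,0,40],[0,0,3.7,-3.55,3.84,0,40],[0,0,4.4,-4.26,4.6,0,40],[0,0,5.2,-4.97,5.37,0,40],[0,0,5.91,-5.68,6.14,0,40],[0,0,5.91,-5.68,6.14,0,40]],
])

```text
time_s: 2.52
eef_pos: [0.5889, -0.3008, 0.2441]
orientation: [[0.873, 0.487, 0.001], [0.487, -0.873, -0.004], [-0.001, 0.004, -1.0]]
wrist_force: [0.2, -0.0, -0.9]
grip_width: 0.0404
```

```bash
python3 - <<'E'
from h import *
goto([0.586,-0.2966,0.245],-60.7)
t=snap('top',1);s=snap('side',1)
crop(t,300,150,420,270,5,'d1');crop(s,230,190,350,310,5,'d2')
E
```

```text
t 2.52 pos [ 0.5889 -0.3008  0.2441] tilt [ 0.0014 -0.0036] yaw -60.85 F [ 0.2 -0.  -0.9] g 0.0404
units w [ 0.037  0.005 -0.025] d [-0.016 -0.167 -0.03 ]
```

View pics/d1.png

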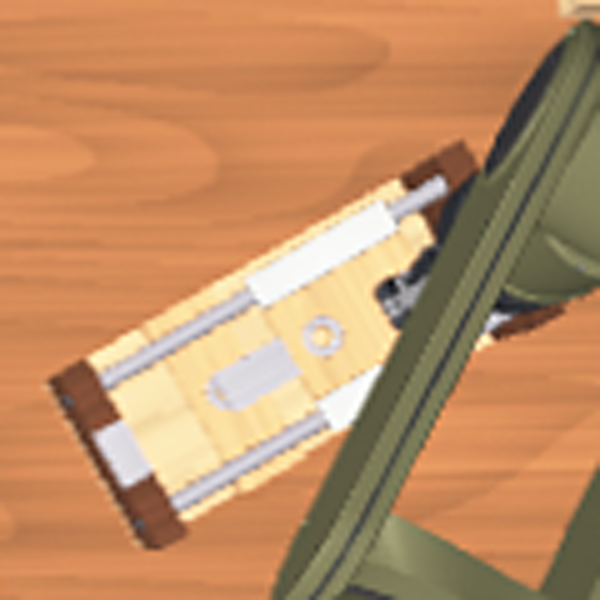

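View pics/d2.png

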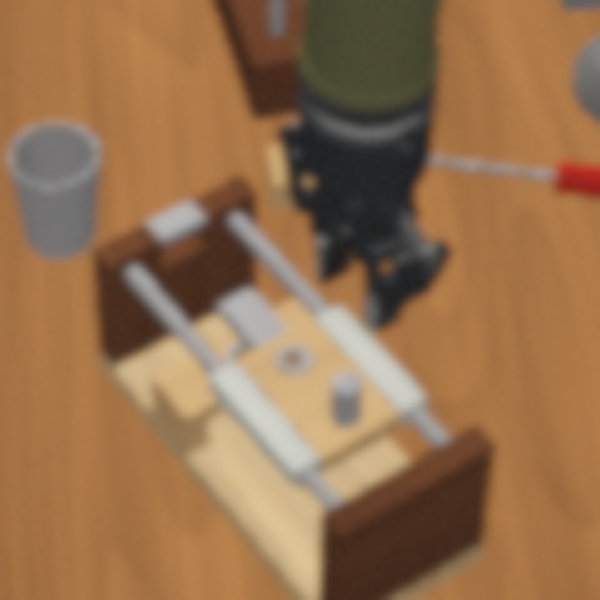

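```bash
python3 - <<'E'
from h import *
goto([0.586,-0.2966,0.136],-60.7)
s=load('side1');o=ctrl.get_obs();p=np.array(o['eef_pos']);R=np.array(o['orientation'])
P=[p,p+R[:,2]*.014,p+R[:,2]*.014+R[:,1]*.02,p+R[:,2]*.014-R[:,1]*.02,[.586,-.2966,.152]]
print((proj(s,P)-[230,190]+.5)*5-.5)
E
```

```text
t 2.62 pos [ 0.5867 -0.2958  0.244 ] tilt [-0.0016  0.0012] yaw -60.56 F [-0.2  0.9  0.6] g 0.0405
units w [-0.018  0.008  0.023] d [-0.031  0.018  3.601]
[[353.63661934 285.66513007]
 [352.79480465 300.87297413]
 [373.07721506 321.98029617]
 [332.82415264 280.08744531]
 [347.59430414 383.11811442]]
```

servo_tool([
  [[0,0,0,0,0.01,0.7,40],[0,0,0,-0.02,0.02,1.4,40],[0,0,0,-0.02,0.02,2.1,40],[0,0,0,-0.02,0.02,2.7,40],[0,0,0,-0.02,0.02,3.2,40],[0,0,0,-0.02,0.02,3.5,40],[0,0,0,-0.02,0.02,3.6,40],[0,0,0,-0.02,0.02,3.6,40]],
])

```text
time_s: 3.28
eef_pos: [0.5861, -0.2945, 0.1366]
orientation: [[0.87, 0.494, -0.002], [0.494, -0.87, 0.001], [-0.001, -0.002, -1.0]]
wrist_force: [-0.2, -0.0, 0.2]
grip_width: 0.0402
```

```bash
python3 - <<'E'
from h import *
goto([0.586,-0.2966,0.136],-60.7)
s=snap('side',2)
crop(s,230,190,350,310,5,'e2')
goto([0.586,-0.2966,0.136],-60.7)
E
```

```text
t 3.28 pos [ 0.5861 -0.2945  0.1366] tilt [-0.0017  0.0012] yaw -60.43 F [-0.2 -0.   0.2] g 0.0402
units w [-0.018  0.009  0.045] d [-0.037  0.06   0.022]
t 3.33 pos [ 0.5868 -0.2951  0.1377] tilt [0.     0.0001] yaw -60.44 F [-0.1 -0.4  1.3] g 0.0400
units w [-0.001 -0.001  0.043] d [-0.047  0.032  0.055]
```

View pics/e2.png

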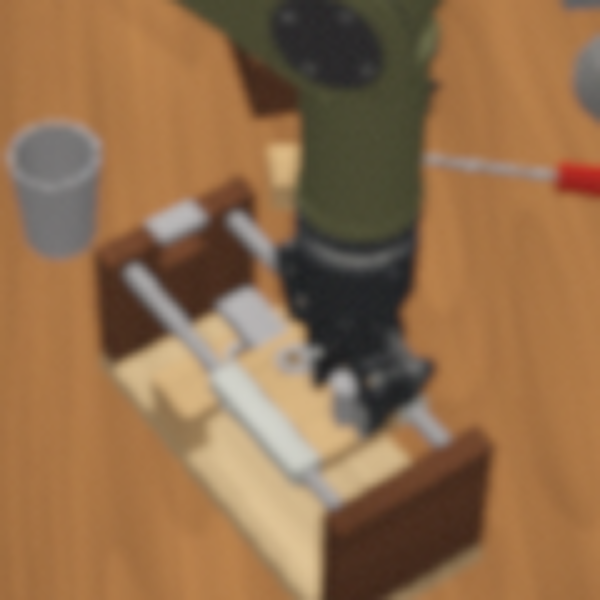

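The side view shows the fingers straddling the post (post at crop (345,395)); now close.

servo_tool([
  [[0,0,0,0,0,0,15],[0,0,0,0,0,0,15],[0,0,0,0,0,0,15],[0,0,0,0,0,0,15],[0,0,0,0,0,0,15],[0,0,0,0,0,0,15]],
])

```text
time_s: 3.83
eef_pos: [0.5875, -0.2958, 0.1389]
orientation: [[0.87, 0.493, 0.002], [0.493, -0.87, -0.001], [0.002, 0.002, -1.0]]
wrist_force: [-0.4, 1.4, 6.4]
grip_width: 0.0179
```

servo_tool([
  [[0,0,0,0,-0.15,0,15],[0,0,0,0,-0.3,0,15],[0,0,0,0,-0.5,0,15],[0,0,0,0,-0.7,0,15],[0,0,0,0,-0.9,0,15],[0,0,0,0,-1.1,0,15],[0,0,0,0,-1.3,0,15],[0,0,0,0,-1.5,0,15],[0,0,0,0,-1.5,0,15]],
])

```text
time_s: 4.58
eef_pos: [0.5656, -0.2562, 0.1389]
orientation: [[0.87, 0.493, 0.004], [0.493, -0.87, -0.001], [0.002, 0.003, -1.0]]
wrist_force: [1.3, 0.7, 6.8]
grip_width: 0.0182
```

```bash
python3 - <<'E'
from h import *
goto([0.586,-0.2966,0.136],-60.7)
s=snap('side',3)
crop(s,230,190,350,310,5,'e3')
goto([0.586,-0.2966,0.136],-60.7)
E
```

```text
t 4.58 pos [ 0.5656 -0.2562  0.1389] tilt [ 0.0036 -0.0013] yaw -60.48 F [1.3 0.7 6.8] g 0.0182
units w [ 0.028 -0.024  0.037] d [-0.071  1.506  0.1  ]
t 4.63 pos [ 0.5656 -0.2562  0.1389] tilt [ 0.0033 -0.001 ] yaw -60.48 F [1.3 1.  8. ] g 0.0184
units w [ 0.024 -0.023  0.037] d [-0.071  1.506  0.099]
```

View pics/e3.png

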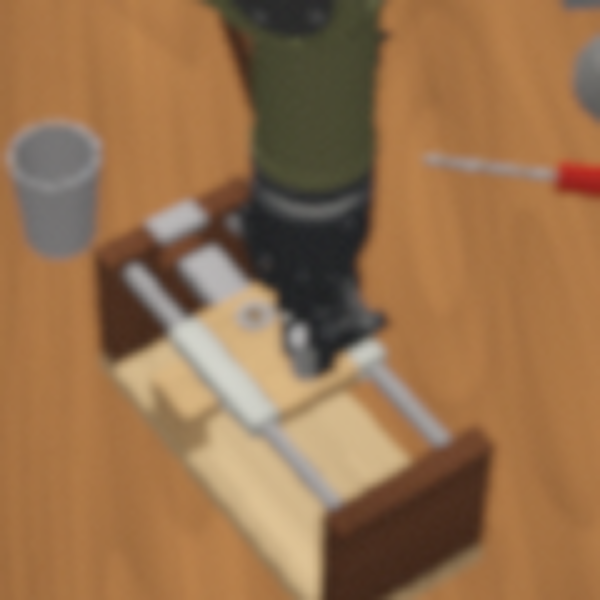

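servo_tool([
  [[0,0,0,0,-0.1,0,15],[0,0,0,0,-0.2,0,15],[0,0,0,0,-0.3,0,15],[0,0,0,0,-0.4,0,15],[0,0,0,0,-0.45,0,15],[0,0,0,0,-0.45,0,15]],
])

```text
time_s: 5.13
eef_pos: [0.5595, -0.2453, 0.1389]
orientation: [[0.87, 0.493, 0.004], [0.493, -0.87, -0.002], [0.003, 0.004, -1.0]]
wrist_force: [1.6, -1.0, 6.6]
grip_width: 0.0185
```

servo_tool([
  [[0,0,0,0,-0.03,0,15],[0,0,0,0,-0.06,0,15],[0,0,0,0,-0.06,0,15]],
])

```text
time_s: 5.38
eef_pos: [0.559, -0.2442, 0.1389]
orientation: [[0.87, 0.493, 0.005], [0.493, -0.87, -0.003], [0.003, 0.005, -1.0]]
wrist_force: [2.2, -2.3, 5.7]
grip_width: 0.0181
```

servo_tool([
  [[0,0,0,0,-0.03,0,15],[0,0,0,0,-0.07,0,15],[0,0,0,0,-0.07,0,15]],
])

```text
time_s: 5.63
eef_pos: [0.5589, -0.2441, 0.1389]
orientation: [[0.87, 0.493, 0.007], [0.493, -0.87, -0.006], [0.003, 0.008, -1.0]]
wrist_force: [4.7, -6.5, 3.9]
grip_width: 0.0182
```

servo_tool([
  [[0,0,0,0,-0.03,0,15],[0,0,0,0,-0.07,0,15],[0,0,0,0,-0.07,0,15]],
])

```text
time_s: 5.88
eef_pos: [0.5589, -0.2441, 0.1389]
orientation: [[0.87, 0.493, 0.009], [0.493, -0.87, -0.009], [0.003, 0.012, -1.0]]
wrist_force: [6.5, -11.4, 0.0]
grip_width: 0.0181
```

servo_tool([
  [[0,0,0,0,0.07,0,15],[0,0,0,0,0.1,0,15],[0,0,0,0,0.1,0,40],[0,0,0,0,0.1,0,40],[0,0,0,0,0.1,0,40],[0,0,0,0,0.1,0,40]],
])

```text
time_s: 6.38
eef_pos: [0.5554, -0.2413, 0.1366]
orientation: [[0.87, 0.493, -0.002], [0.493, -0.87, 0.001], [-0.001, -0.002, -1.0]]
wrist_force: [-0.1, -0.4, -0.3]
grip_width: 0.04
```

servo_tool([
  [[0,0,0,0,0,-0.2,40],[0,0,0,0,0,-0.7,40],[0,0,0,0,0,-1.4,40],[0,0,0,0,0,-2.1,40],[0,0,0,0,0,-2.8,40],[0,0,0,0,0,-3.5,40]],
])

```text
time_s: 6.88
eef_pos: [0.556, -0.2417, 0.2435]
orientation: [[0.87, 0.493, -0.001], [0.493, -0.87, 0.0], [-0.0, -0.001, -1.0]]
wrist_force: [0.2, -1.2, -0.2]
grip_width: 0.04
```

```bash
python3 - <<'E'
from h import *
s=snap('side',4)
crop(s,230,190,350,310,5,'e4')
goto([0.5894,0.1193,0.245],0)
print(ctrl.get_obs()['joint_positions'])
E
```

```text
t 6.93 pos [ 0.5583 -0.2429  0.2483] tilt [ 0.0068 -0.0035] yaw -60.48 F [ 1.2 -1.7  2.3] g 0.0399
units w [ 7.6000e-02 -4.0000e-03 -1.0079e+01] d [ 6.85  -9.996  0.076]
[-4.79730637e-01  3.47937187e-01  1.43494490e+00  5.11885656e-05
  1.35112028e+00  5.75733290e-01]
```

View pics/e4.png

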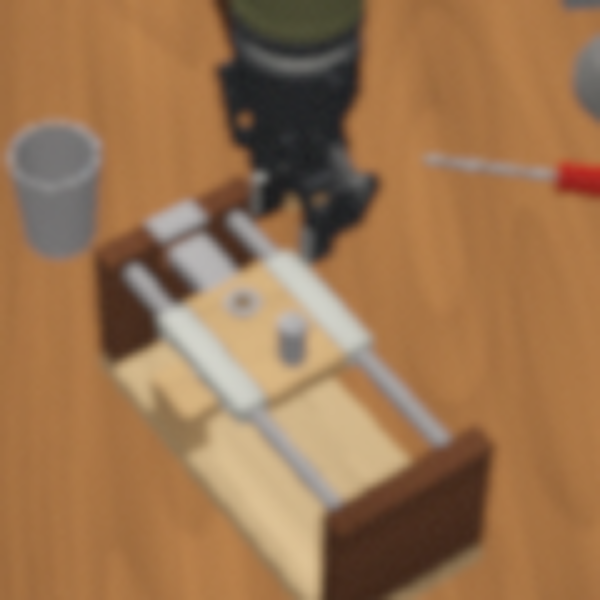

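servo_tool([
  [[0,0,-0.8,0.56,-0.83,0,50],[0,0,-1.7,1.14,-1.67,0,50],[0,0,-2.5,1.71,-2.5,0,50],[0,0,-3.4,2.28,-3.33,0,50],[0,0,-4.2,2.85,-4.17,0,50],[0,0,-5.0,3.43,-5.0,0,50],[0,0,-5.9,4.0,-5.83,0,50],[0,0,-6.7,4.57,-6.67,0,50],[0,0,-7.6,5.14,-7.5,0,50],[0,0,-8.4,5.71,-8.33,0,50]],
])

```text
time_s: 7.77
eef_pos: [0.5819, 0.0614, 0.2423]
orientation: [[0.17, 0.985, -0.0], [0.985, -0.17, 0.0], [-0.0, -0.0, -1.0]]
wrist_force: [0.0, 0.0, -0.6]
grip_width: 0.0503
```

```bash
python3 - <<'E'
from h import *
goto([0.5894,0.1193,0.245],0)
E
```

```text
t 7.77 pos [0.5819 0.0614 0.2423] tilt [-0.0004  0.    ] yaw -9.82 F [ 0.   0.  -0.6] g 0.0503
units w [-0.003  0.    -1.636] d [ 1.945 -0.083 -0.089]
```

servo_tool([
  [[0,0,-0.8,0.9,-0.04,-0.05,50],[0,0,-1.64,1.6,-0.08,-0.09,50],[0,0,-1.64,1.94,-0.08,-0.09,50],[0,0,-1.64,1.94,-0.08,-0.09,50],[0,0,-1.64,1.94,-0.08,-0.09,50]],
])

```text
time_s: 8.18
eef_pos: [0.5899, 0.1172, 0.2448]
orientation: [[0.005, 1.0, -0.001], [1.0, -0.005, -0.001], [-0.001, -0.001, -1.0]]
wrist_force: [-0.4, -0.1, -0.6]
grip_width: 0.0501
```

```bash
python3 - <<'E'
from h import *
goto([0.5894,0.1193,0.158],0)
s=snap('side',5);t=snap('top',5)
goto([0.5894,0.1193,0.158],0)
crop(s,210,120,330,240,5,'f1')
crop(t,300,170,420,270,6,'f2')
o=ctrl.get_obs();p=np.array(o['eef_pos']);R=np.array(o['orientation'])
P=[p,p+R[:,2]*.014,p+R[:,2]*.014+R[:,1]*.025,p+R[:,2]*.014-R[:,1]*.025,[.5894,.1193,.186]]
print((proj(s,P)-[210,120]+.5)*5-.5)
E
```

```text
t 8.18 pos [0.5899 0.1172 0.2448] tilt [-0.0006 -0.001 ] yaw -0.30 F [-0.4 -0.1 -0.6] g 0.0501
units w [-0.006  0.009 -0.05 ] d [ 0.071 -0.016  2.893]
t 8.28 pos [0.5899 0.1162 0.2448] tilt [-0.0007 -0.0009] yaw -0.37 F [-0.1 -0.7  0.4] g 0.0502
units w [-0.006  0.009 -0.062] d [ 0.106 -0.016  2.893]
[[381.33401642 197.51973323]
 [381.07482243 212.6891961 ]
 [415.58655897 210.69984037]
 [346.48251216 214.68972631]
 [379.11947626 257.34944711]]
```

View pics/f1.png

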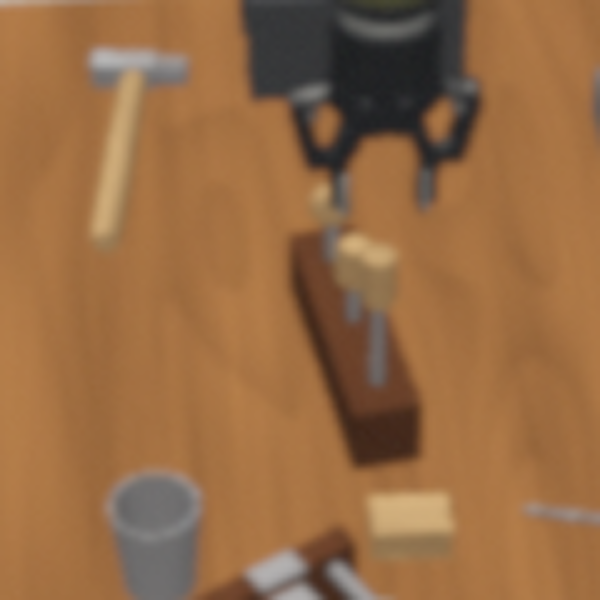

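View pics/f2.png

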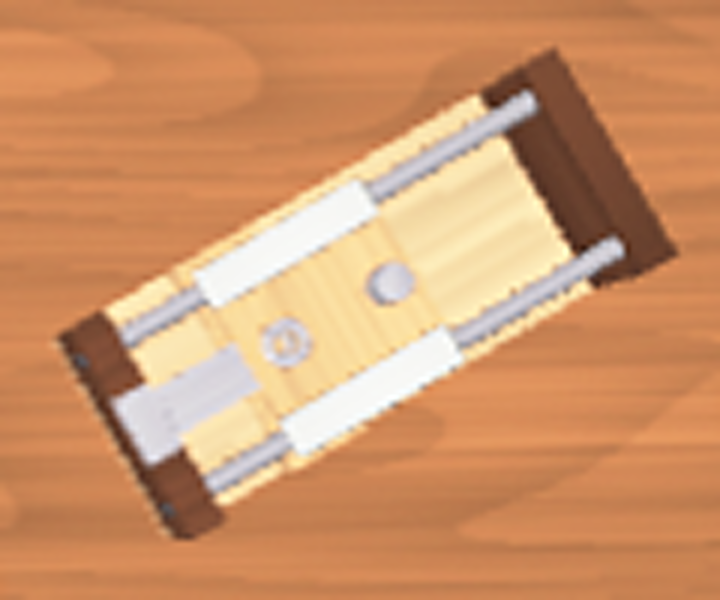

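servo_tool([
  [[0,0,0,0.1,-0.01,0.6,50],[0,0,0,0.1,-0.01,1.2,50],[0,0,0,0.1,-0.01,1.8,50],[0,0,0,0.1,-0.01,2.3,50],[0,0,0,0.1,-0.01,2.7,50],[0,0,0,0.1,-0.01,2.89,50],[0,0,0,0.1,-0.01,2.89,50],[0,0,0,0.1,-0.01,2.89,50]],
])

```text
time_s: 8.95
eef_pos: [0.5901, 0.1195, 0.1585]
orientation: [[0.006, 1.0, -0.0], [1.0, -0.006, -0.0], [-0.0, -0.0, -1.0]]
wrist_force: [0.4, 0.1, 0.4]
grip_width: 0.0498
```

```bash
python3 - <<'E'
from h import *
goto([0.5894,0.1193,0.158],0)
s=snap('side',6)
crop(s,230,120,330,220,6,'f3')
t=load('top5')
hsv=cv2.cvtColor(t['img'],cv2.COLOR_RGB2HSV)
big=cv2.resize(hsv[...,1],None,fx=8,fy=8,interpolation=cv2.INTER_CUBIC)
m=(big<70).astype(np.uint8)
n,l,st,c=cv2.connectedComponentsWithStats(m)
for i in range(1,n):
    cc=(c[i]+.5)/8-.5
    if st[i,4]>300 and 300<cc[0]<420 and 190<cc[1]<260: print(st[i]/8,cc,[np.round(plane(t,[cc],z)[0],4) for z in(.116,.152)], cv2.minEnclosingCircle(np.argwhere(l==i)[:,::-1].astype(np.float32)))
E
```

```text
t 8.95 pos [0.5901 0.1195 0.1585] tilt [-0.0002 -0.0002] yaw -0.34 F [0.4 0.1 0.4] g 0.0498
units w [-0.002  0.002 -0.057] d [-0.007 -0.022  0.015]
[ 319.625  185.125   70.25    43.125 3682.5  ] [352.50529107 207.07011202] [array([ 0.5883, -0.2153,  0.116 ]), array([ 0.5853, -0.2097,  0.152 ])] ((2836.5, 1651.0), 320.454833984375)
[370.375 202.625  20.     12.625 242.375] [380.11220346 208.56604564] [array([ 0.5823, -0.2978,  0.116 ]), array([ 0.5794, -0.2903,  0.152 ])] ((3040.0, 1673.5), 87.72267150878906)
[ 333.75   209.25    70.25    43.25  3756.375] [367.51506397 231.02376585] [array([ 0.5163, -0.2578,  0.116 ]), array([ 0.515 , -0.2512,  0.152 ])] ((2952.0, 1847.0), 321.400146484375)
[360.75  213.5     8.625   7.625 382.625] [364.6425392  216.76749837] [array([ 0.5588, -0.2506,  0.116 ]), array([ 0.5564, -0.2442,  0.152 ])] ((2920.0, 1738.5), 35.302364349365234)
[318.75  219.5     5.125   3.25   46.625] [320.57355898 220.56350536] [array([ 0.5501, -0.1192,  0.116 ]), array([ 0.5479, -0.1159,  0.152 ])] ((2570.0, 1766.0), 21.931812286376953)
[343.25  222.875   8.875   8.375 454.875] [347.2396778  226.65448956] [array([ 0.5305, -0.1978,  0.116 ]), array([ 0.5288, -0.1927,  0.152 ])] ((2780.959716796875, 1817.8240966796875), 35.90312194824219)
[ 318.375  227.      25.5     20.875 2033.25 ] [330.34814183 236.61398008] [array([ 0.5021, -0.1469,  0.116 ]), array([ 0.5011, -0.1429,  0.152 ])] ((2649.388671875, 1893.5174560546875), 102.48690795898438)
```

View pics/f3.png

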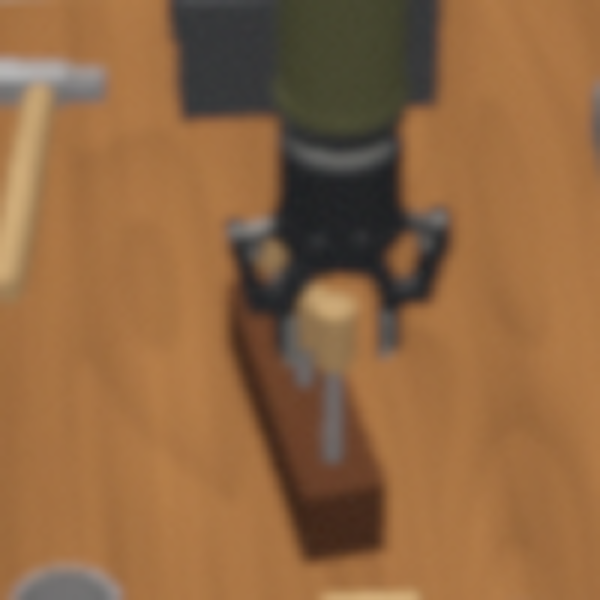

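servo_tool([
  [[0,0,0,0,-0.01,0,20],[0,0,0,0,-0.01,0,20],[0,0,0,0,-0.01,0,20],[0,0,0,0,-0.01,0,20],[0,0,0,0,-0.01,0,20],[0,0,0,0,-0.01,0,20],[0,0,0,0,-0.01,0,20]],
])

```text
time_s: 9.58
eef_pos: [0.5898, 0.1206, 0.1594]
orientation: [[0.004, 1.0, 0.001], [1.0, -0.004, 0.0], [0.0, 0.001, -1.0]]
wrist_force: [-1.0, 0.0, 5.6]
grip_width: 0.0244
```

servo_tool([
  [[0,0,0,0,0,-0.3,20],[0,0,0,0,0,-0.8,20],[0,0,0,0,0,-1.5,20],[0,0,0,0,0,-2.3,20],[0,0,0,0,0,-3.1,20],[0,0,0,0,0,-3.9,20],[0,0,0,0,0,-4.6,20],[0,0,0,0,0,-5.1,20],[0,0,0,0,0,-5.3,20],[0,0,0,0,0,-5.3,20]],
])

```text
time_s: 10.42
eef_pos: [0.5905, 0.1207, 0.3194]
orientation: [[0.004, 1.0, 0.004], [1.0, -0.004, 0.001], [0.001, 0.004, -1.0]]
wrist_force: [0.6, 0.1, -0.9]
grip_width: 0.0249
```

```bash
python3 - <<'E'
from h import *
goto([0.5310,-0.1965,0.318],0)
s=snap('side',7);t=snap('top',7)
crop(s,230,60,330,180,5,'g1')
crop(t,180,130,300,250,5,'g2')
print(ctrl.get_obs()['ft_torque'])
E
```

```text
t 10.42 pos [0.5905 0.1207 0.3194] tilt [0.0041 0.0005] yaw -0.24 F [ 0.6  0.1 -0.9] g 0.0249
units w [ 0.039 -0.005 -0.04 ] d [-10.581  -1.941   0.033]
[ 0.08552306 -0.00921099  0.00011738]
```

View pics/g1.png

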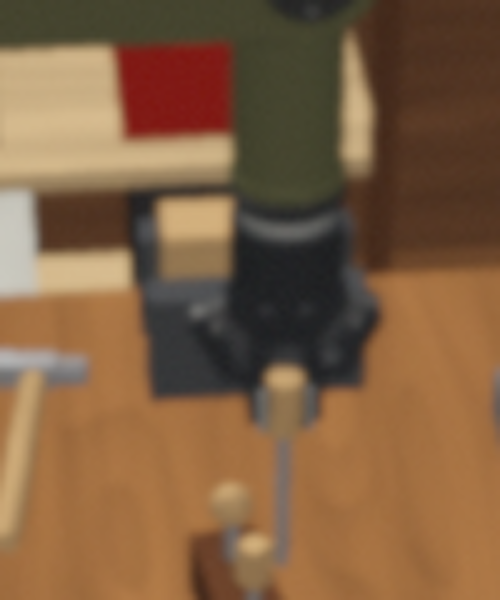

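View pics/g2.png

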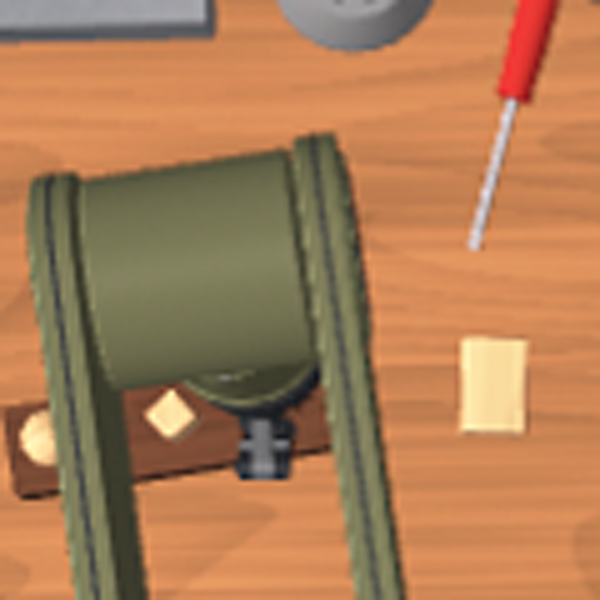

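servo_tool([
  [[0,0,0,-0.6,-0.11,0,20],[0,0,0,-1.5,-0.27,0,20],[0,0,0,-2.5,-0.46,0,20],[0,0,0,-3.5,-0.64,0,20],[0,0,0,-4.5,-0.82,0,20],[0,0,0,-5.5,-1.01,0,20],[0,0,0,-6.5,-1.19,0,20],[0,0,0,-7.5,-1.37,0,20],[0,0,0,-8.4,-1.54,0,20],[0,0,0,-9.0,-1.65,0,20]],
])

```text
time_s: 11.35
eef_pos: [0.5374, -0.1516, 0.3153]
orientation: [[0.006, 1.0, -0.004], [1.0, -0.006, 0.0], [0.0, -0.004, -1.0]]
wrist_force: [0.1, -0.1, -0.6]
grip_width: 0.0246
```

servo_tool([
  [[0,0,0,-0.5,-0.1,0,20],[0,0,0,-1.0,-0.19,0,20],[0,0,0,-1.4,-0.26,0,20],[0,0,0,-1.55,-0.29,0,20],[0,0,0,-1.55,-0.29,0,20],[0,0,0,-1.55,-0.29,0,20]],
])

```text
time_s: 11.85
eef_pos: [0.5299, -0.1953, 0.3167]
orientation: [[0.005, 1.0, -0.001], [1.0, -0.005, 0.001], [0.001, -0.001, -1.0]]
wrist_force: [0.0, -0.4, -0.6]
grip_width: 0.0246
```

```bash
python3 - <<'E'
from h import *
goto([0.5310,-0.1965,0.318],0)
s=snap('side',8);t=snap('top',8)
goto([0.5310,-0.1965,0.318],0)
crop(s,220,180,320,300,5,'g3')
crop(t,300,150,420,270,5,'g4')
E
```

```text
t 11.85 pos [ 0.5299 -0.1953  0.3167] tilt [-0.001   0.0012] yaw -0.26 F [ 0.  -0.4 -0.6] g 0.0246
units w [-0.009 -0.011 -0.044] d [-0.039  0.037 -0.045]
t 11.95 pos [ 0.5301 -0.1949  0.3171] tilt [-0.0004  0.0007] yaw -0.20 F [-0.8  0.2 -1.6] g 0.0248
units w [-0.003 -0.007 -0.034] d [-0.054  0.029 -0.031]
```

View pics/g3.png

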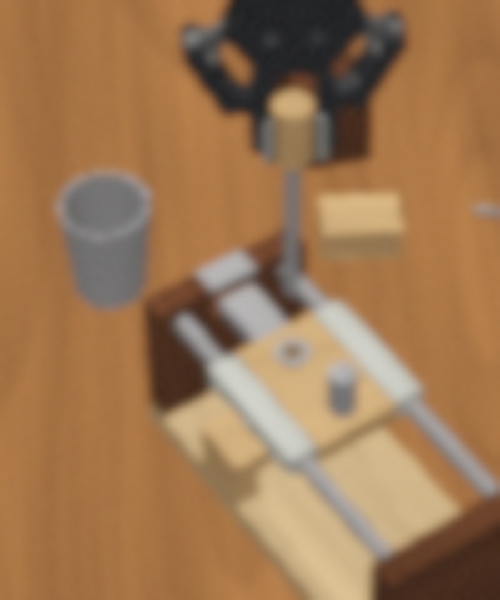

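View pics/g4.png

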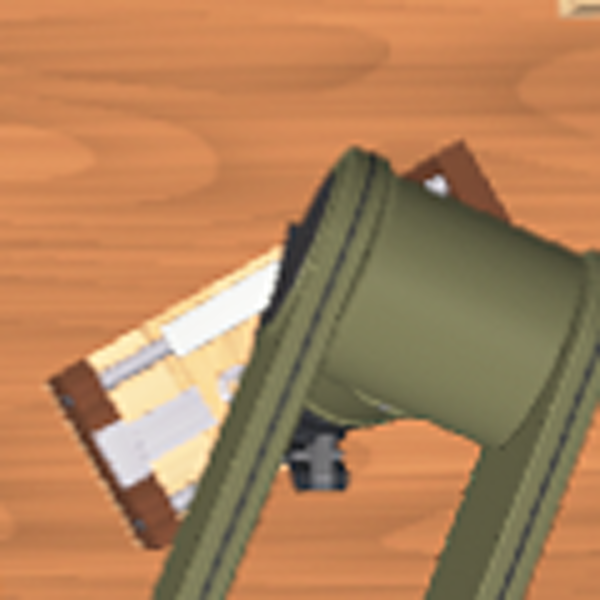

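```bash
python3 - <<'E'
from h import *
s=load('side8')
f=lambda x,y:((x+.5)/5-.5+220,(y+.5)/5-.5+180)
print('ring',plane(s,[f(293,350)],.116)[0])
print('handletop',plane(s,[f(292,103)],.3437)[0])
for q in [(289,283),(289,288)]: print('foot',plane(s,[f(*q)],.1727)[0])
print('pred foot,top,ring px',(proj(s,[[.5301,-.1949,.1727],[.5301,-.1949,.3437],[.5305,-.1978,.116],[.5315,-.1953,.116]])-[220,180]+.5)*5-.5)
hsv=cv2.cvtColor(s['img'],cv2.COLOR_RGB2HSV)
big=cv2.resize(s['img'][240:262,268:290],None,fx=20,fy=20,interpolation=cv2.INTER_CUBIC)
cv2.imwrite('pics/g5.png',big[:,:,::-1])
E
```

```text
ring [ 0.53125251 -0.19269231  0.116     ]
handletop [ 0.53018325 -0.19377336  0.3437    ]
foot [ 0.5294631 -0.1838556  0.1727   ]
foot [ 0.52903224 -0.18815127  0.1727    ]
pred foot,top,ring px [[291.70005568 295.69057753]
 [292.05145585 104.32237419]
 [292.64663309 355.99748326]
 [293.77255433 352.98471201]]
```

View pics/g5.png

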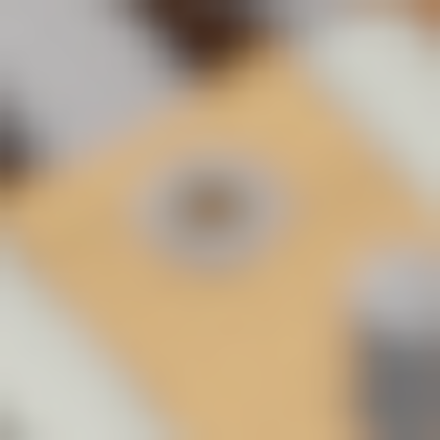

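servo_tool([
  [[0,0,0,-0.01,0.02,0.4,20],[0,0,0,-0.03,0.03,0.8,20],[0,0,0,-0.03,0.03,1.2,20],[0,0,0,-0.03,0.03,1.5,20],[0,0,0,-0.03,0.03,1.55,20],[0,0,0,-0.03,0.03,1.55,20],[0,0,0,-0.03,0.03,1.55,20]],
])

```text
time_s: 12.53
eef_pos: [0.5314, -0.1964, 0.2713]
orientation: [[0.004, 1.0, 0.001], [1.0, -0.004, -0.0], [-0.0, 0.001, -1.0]]
wrist_force: [0.2, -0.2, -0.7]
grip_width: 0.0244
```

```bash
python3 - <<'E'
from h import *
goto([0.5310,-0.1957,0.318],0)
s=snap('side',9)
goto([0.5310,-0.1957,0.318],0)
crop(s,250,200,310,260,10,'g6')
p=np.array(ctrl.get_obs()['eef_pos']);b=p-[0,0,.1444]
print((proj(s,[b,b+[0,0,.008],[.531,-.1957,.116]])-[250,200]+.5)*10-.5,b)
E
```

```text
t 12.53 pos [ 0.5314 -0.1964  0.2713] tilt [ 0.0006 -0.0002] yaw -0.22 F [ 0.2 -0.2 -0.7] g 0.0244
units w [ 0.006  0.002 -0.036] d [ 0.025 -0.011 -1.558]
t 12.58 pos [ 0.5315 -0.1967  0.2716] tilt [ 0.0013 -0.0006] yaw -0.23 F [0.3 0.2 0.2] g 0.0248
units w [ 0.013  0.005 -0.038] d [ 0.031 -0.016 -1.547]
[[288.61799843 487.55876658]
 [288.66344472 471.67153161]
 [286.65933501 507.5121381 ]] [ 0.5315312  -0.19665407  0.12719427]
```

View pics/g6.png

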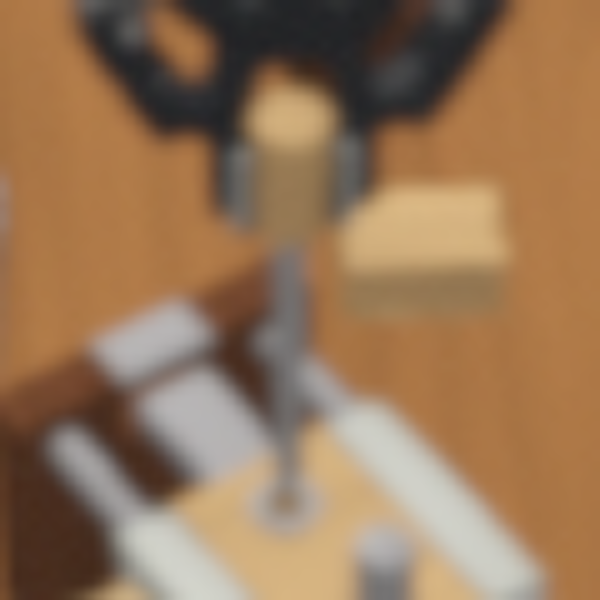

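servo_tool([
  [[0,0,0,0.01,0,0.15,20],[0,0,0,0.02,0,0.3,20],[0,0,0,0.02,0,0.45,20],[0,0,0,0.02,0,0.6,20],[0,0,0,0.02,0,0.75,20],[0,0,0,0.02,0,0.75,20]],
])

```text
time_s: 13.08
eef_pos: [0.5304, -0.1959, 0.247]
orientation: [[0.004, 1.0, -0.002], [1.0, -0.004, 0.001], [0.001, -0.002, -1.0]]
wrist_force: [-0.1, 0.5, -1.3]
grip_width: 0.0246
```

```bash
python3 - <<'E'
from h import *
s=snap('side',10)
goto([0.5310,-0.1957,0.318],0)
crop(s,250,200,310,260,10,'g7')
E
```

```text
t 13.13 pos [ 0.5306 -0.196   0.2475] tilt [-0.0013  0.0006] yaw -0.25 F [-0.2 -0.4 -1.3] g 0.0249
units w [-0.013 -0.005 -0.042] d [ 0.01   0.011 -2.35 ]
```

View pics/g7.png

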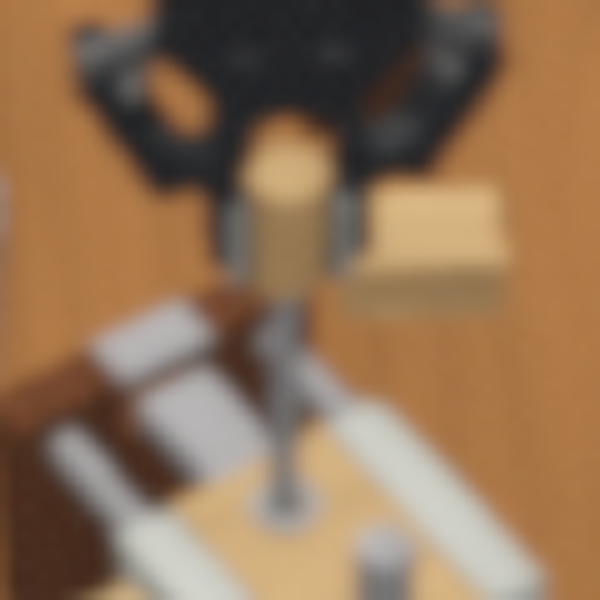

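servo_tool([
  [[0,0,0,0,0.01,0.2,20],[0,0,0,0,0.01,0.4,20],[0,0,0,0,0.01,0.6,20],[0,0,0,0,0.01,0.8,20],[0,0,0,0,0.01,1.0,20],[0,0,0,0,0.01,1.2,20],[0,0,0,0,0.01,1.2,20]],
])

```text
time_s: 13.72
eef_pos: [0.5305, -0.1958, 0.2106]
orientation: [[0.004, 1.0, -0.002], [1.0, -0.004, 0.001], [0.001, -0.002, -1.0]]
wrist_force: [-0.2, 0.1, -1.5]
grip_width: 0.0249
```

servo_tool([
  [[0,0,0,0,0,0.1,20],[0,0,0,0,0,0.2,20],[0,0,0,0,0,0.3,20],[0,0,0,0,0,0.4,20],[0,0,0,0,0,0.4,20]],
])

```text
time_s: 14.13
eef_pos: [0.5309, -0.1959, 0.1997]
orientation: [[0.004, 1.0, -0.001], [1.0, -0.004, 0.0], [0.0, -0.001, -1.0]]
wrist_force: [0.1, -0.2, -1.6]
grip_width: 0.0247
```

servo_tool([
  [[0,0,0,0,0,0.15,20],[0,0,0,0,0,0.3,20],[0,0,0,0,0,0.45,20],[0,0,0,0,0,0.6,20],[0,0,0,0,0,0.75,20],[0,0,0,0,0,0.82,20],[0,0,0,0,0,0.82,20],[0,0,0,0,0,0.82,20]],
])

```text
time_s: 14.8
eef_pos: [0.5311, -0.196, 0.1754]
orientation: [[0.004, 1.0, -0.001], [1.0, -0.004, 0.0], [0.0, -0.001, -1.0]]
wrist_force: [-0.1, -0.8, -1.4]
grip_width: 0.0244
```

```bash
python3 - <<'E'
from h import *
s=snap('side',11)
goto([0.5310,-0.1957,0.1745],0)
crop(s,230,190,330,310,5,'g8')
t=snap('top',11);crop(t,150,130,450,300,2.6,'g9')
goto([0.5310,-0.1957,0.1745],0)
p=np.array(ctrl.get_obs()['eef_pos'])
print('foot',p[2]-.1444,'handle top expected/px',(proj(s,[p+[0,0,.0266],p-[0,0,.0194]])-[230,190]+.5)*5-.5)
E
```

```text
t 14.85 pos [ 0.5312 -0.1961  0.1756] tilt [-0.0003  0.0001] yaw -0.25 F [-0.1 -0.4 -1.9] g 0.0249
units w [-0.003 -0.001 -0.041] d [ 0.012 -0.006  0.037]
t 14.90 pos [ 0.5313 -0.1961  0.1758] tilt [-0.     -0.0001] yaw -0.25 F [-0.3  0.2 -0.7] g 0.0245
units w [-0.     0.001 -0.041] d [ 0.014 -0.009  0.042]
foot 0.03137417837915729 handle top expected/px [[243.79765058 215.94779416]
 [243.66988855 263.69000561]]
```

View pics/g8.png

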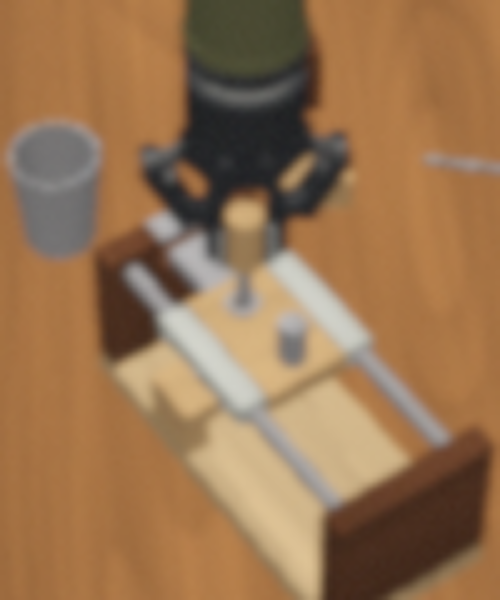

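View pics/g9.png

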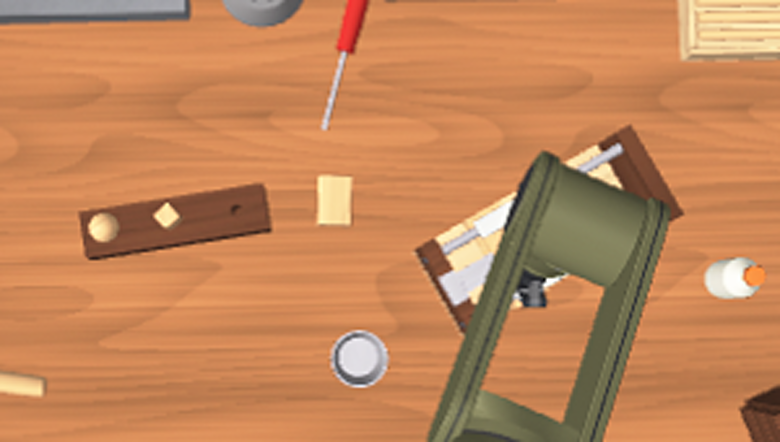

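```bash
python3 - <<'E'
from h import *
a=load('side4')['img'];b=load('side11')['img']
g=lambda i:np.float32(cv2.cvtColor(i,cv2.COLOR_RGB2GRAY))
w=np.s_[249:268,281:295]
print(cv2.phaseCorrelate(g(a)[w],g(b)[w],cv2.createHanningWindow((14,19),cv2.CV_32F)))
goto([0.5310,-0.1957,0.1745],0)
print(ctrl.finish_job())
E
```

```text
((0.591512029798559, -0.0856996630993816), 0.9722744631767273)
t 14.90 pos [ 0.5313 -0.1961  0.1758] tilt [-0.     -0.0001] yaw -0.25 F [-0.3  0.2 -0.7] g 0.0245
units w [-0.     0.001 -0.041] d [ 0.014 -0.009  0.042]
the job is handed in; nothing more can be done
None
```

The carriage is home and the guide rod is threaded down through both bushings. The arm is still holding it by the handle, and I handed the job in at 14.9 s. No verdict was reported, and one last check on the carriage was not clean.

- **Carriage:** I gripped the post and slid it about 59–60 mm until it stopped. It held still while the push rose to about 13 N. The top view afterwards showed the tongue at the keeper plate, with the post moved about 60 mm. The upper bushing ring itself measured only about 58 mm of travel, but that first reading was by eye.
- **Rod:** It went down with no contact force beyond noise (under 2 N). The tool tilt at the end read about 0°.
- **Foot height:** The arm height puts the foot about 31 mm above the bench, inside the 18–44 mm gap. No camera could see the foot there, so this comes from the arm pose and from the handle showing no slip in the side picture (within about 1 pixel).
- **Other things:** In the last top view the ball awl, square punch, cup, offcut, screwdriver and glue bottle looked to be where they started. Only part of the mallet was in that crop.

**Check that disagreed:** I compared the carriage post in the side view just after homing and at the end. It showed a 0.6 pixel sideways shift (about 1.5 mm) and −0.1 pixel vertically. A carriage sliding back would also have moved the post down the picture, and the rod went in freely. I therefore take it as the changed background and noise, but I ran this check in the same script that handed the job in, so I did not follow it up.

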